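# Set out the sharpening stones from their stack

### The arm

A 6-joint arm with a two-finger parallel gripper is mounted at the origin on a cart in front of the work surface, level with it; the furniture and walls round the work are solid. World frame = base frame: x ahead of the robot, y to its left, z up, the work surface at z = 0. Lengths are in mm, angles in degrees, forces in N, time in s.
With the tool pointing down it reaches from about 325 to 900 mm from the base axis. Payload 6.1 kg.
Tool frame: the origin (TCP) lies where the fingers leave the gripper's body, on its centre line; the fingertips stand 70 mm ahead of it and the grasp point (between the pads) lies 51 mm ahead of it (r.tip_reach is the z of the fingertips in the tool frame, in mm); z points along the fingers, x is the direction in which the jaws open and shut, and the axes are right-handed (so a half turn about z gives the same grasp; the last joint's range is limited). The gripper opens to 87 mm and grips with 3 to 60 N. Pads are 19 mm wide; open, the fingers measure 117 mm over their backs; the gripper's body (75 mm by 190 mm) begins 51 mm behind the grasp point.
Start: joints at [57.233, 12.628, 87.462, -0, 79.91, -7.225], TCP at [269.485, 563.91, 292.238] pointing down, gripper open.
Joint ranges: [-170.65, 170.65], [-52.31, 119.04], [5.05, 147.46], [-71.25, 251.25], [11.57, 151.72], [-153.62, 153.62]. Speed limits (degrees/s): [147.25, 147.25, 172.46, 180, 180, 180].

### API

Orientations are given as [roll, pitch, yaw] about the fixed x, y, z axes, in that order (R = Rz(yaw) Ry(pitch) Rx(roll)).
In Python, from rig import r gives the robot as it stands. The module is installed in compiled form; this text tells all that it offers.
- The arm moves only by the shell command python3 -m jog 'ROWS' [FORCE]. ROWS is a JSON object of lists of equal length, an entry for each row: "offset": the shift along the tool's x, y, z in mm, a list of three; "dr": the turn, a rotation vector about the tool's x, y, z in rad, a list of three; "gripper": the closure, from 0 (fully open) to 1 (shut). In form: {"offset": [[x, y, z], ...], "dr": [[ax, ay, az], ...], "gripper": [gripper, ...]}. A call has 1 to 20 rows; each row is the pose to reach, as a shift and turn from the pose commanded when the call began, along the tool's axes at that moment; what a row does not reach only later rows make up. A row lasts 1/10 s, in which the tool goes at most 50 mm and 8.59 degrees, less where a joint would pass 70% of its speed; a pose out of reach is approached as far as the arm can. A call with a gripper value outside its range is refused whole. The fingers move at their own pace and stop on an object; FORCE is the grip in N (left out, the last holds). Time passes only in rows, so rows that repeat a pose let the fingers close. It gives the time, the measured TCP pose, the force and the opening at its end, in the units of the state.
- r.state(): the state, without advancing time (a new reading comes with each control period).
- r.get_image(name): name is "scene" or "top" or "wrist"; returns a dict with "frame" (400x640x3 uint8, red, green, blue), "K" (3x3 intrinsics, pixels), "rvec" (rotation vector, rad) and "tvec" (3), from world to camera coordinates, as OpenCV has them; the wrist camera has in their place "T_tool_cam" (4x4, takes a point from camera to tool coordinates, whose origin is the TCP and whose axes are the tool frame's). Camera axes: x right, y down, z forward; pixel columns grow to the right and rows downward; lengths in mm; the calibration is good to about 2 mm. A picture is of the moment at which its call begins: read the wrist's pose just before it. There is no depth.
- r.job_done(): hands the job in, once; it reports no verdict.
The state is a dict: "time_s": time; "joint_pos": joint angles; "joint_velocities": joint speeds; "effort": joint torques, N m; "ee_pos": TCP position; "ee_rot": TCP orientation; "wrist_force": force on the tool from outside, world axes, zero at the start; "torque": the same for the moment, N m; "finger_gap": finger opening in mm.
Only numpy, scipy, OpenCV 4.12 (cv2) and the standard library are available. Lean on these libraries where they do the work, as an engineer would, in place of code of your own. Each camera call takes 0.05 s, during which the arm holds its last target. There are 200 camera calls.

### The job

Set the honing station out for work: take the stack apart and lay each of the three sharpening stones flat in its own wooden base, the one whose recess is cut to its length (charcoal in the dark base, rust-red in the mid-brown, white in the pale), setting them down gently because they chip. Slide the steel honing plate along the bed of its holder, under the sprung clip, until it is home against the stop.

Things in the scene. Friction and masses are not known exactly. Their poses are not given: they have to be found in the camera images.
- plate_mid (a point): centre of the steel honing plate, a flat blue-grey metal bar 100 x 45 x 9 mm (x along its length, z up; both ends alike), lying crosswise on top of the stack, its ends sticking out about 25 mm either side
- fine_mid (a point): centre of the fine sharpening stone, a white block 100 x 50 x 22 mm (fine stone's x axis along its length, z up), third up in the stack, directly under the plate. It may be taken across its 50 mm width.
- medium_mid (a point): centre of the medium sharpening stone, a rust-red block 125 x 50 x 25 mm (medium stone's x axis along its length, z up), second up in the stack. It may be taken across its 50 mm width.
- coarse_mid (a point): centre of the coarse sharpening stone, a charcoal-grey block 150 x 50 x 25 mm (coarse stone's x axis along its length, z up), at the bottom of the stack, on the bench. It may be taken across its 50 mm width.
- fine_base: fixed pale wooden base for the fine stone, 130 x 80 mm outside, 15 mm high, with a recess 112 x 62 mm (6 mm play all round the stone, inner edge of the rim bevelled 45 degrees). Origin at the underside of its centre, on the bench; x along its length, z up. Recess floor 7 mm, rim 15 mm above the origin.
- medium_base: fixed mid-brown wooden base for the medium stone, 155 x 80 mm outside, 15 mm high, with a recess 137 x 62 mm (6 mm play all round the stone, inner edge of the rim bevelled 45 degrees). Origin at the underside of its centre, on the bench; x along its length, z up. Recess floor 7 mm, rim 15 mm above the origin.
- coarse_base: fixed dark wooden base for the coarse stone, 180 x 80 mm outside, 15 mm high, with a recess 162 x 62 mm (6 mm play all round the stone, inner edge of the rim bevelled 45 degrees). Origin at the underside of its centre, on the bench; x along its length, z up. Recess floor 7 mm, rim 15 mm above the origin.
- plate_holder: fixed holder for the plate: wooden foot 168 x 78 mm, raised bed 34 mm wide (fingers can straddle it), black rubber top 24 mm above the bench, x = -66 to +50 mm; at +50 a dark steel stop 6 mm above the bed, between cheeks 50 mm apart. Origin under the foot, on the bench; +x along the bed to the clip end. Plate home: front against the stop, centre at x = 0, y = 0, 28.5 mm up.
- clip (a joint): angle of the holder's sprung steel clip, 40 mm wide, rad: 0 shut, about 0.10 with the plate under it. Shut, its nose is 4 to 5 mm above the bed at holder x = +36 mm; before that its lip turns up to 14 mm above the bed at x = +6. The plate, slid in +x on the bed, lifts it with its front edge (push 4 to 12 N); it springs back.

How it is judged (in metres and radians):
At the end, for the whole second after the job is handed in: Each stone flat on its own base's recess floor (10 mm lengthwise and across, 3 mm in height, 0.06 rad); plate flat on the bed at home (6 mm lengthwise, 10 mm across, 3 mm in height, 0.14 rad in line) with the clip lifted over 0.06 rad; all at rest (0.02 m/s) (x of coarse_mid in the frame of coarse_base between -0.01 and 0.01 m and y of coarse_mid in the frame of coarse_base between -0.01 and 0.01 m and z of coarse_mid in the frame of coarse_base between 0.0165 and 0.0225 m and angle between the z axis of coarse_mid and the z axis of coarse_base, either way round below 0.06 rad and linear speed of each of coarse, medium, fine, plate below 0.02 m/s and x of medium_mid in the frame of medium_base between -0.01 and 0.01 m and y of medium_mid in the frame of medium_base between -0.01 and 0.01 m and z of medium_mid in the frame of medium_base between 0.0165 and 0.0225 m and angle between the z axis of medium_mid and the z axis of medium_base, either way round below 0.06 rad and x of fine_mid in the frame of fine_base between -0.01 and 0.01 m and y of fine_mid in the frame of fine_base between -0.01 and 0.01 m and z of fine_mid in the frame of fine_base between 0.015 and 0.021 m and angle between the z axis of fine_mid and the z axis of fine_base, either way round below 0.06 rad and x of plate_mid in the frame of plate_holder between -0.006 and 0.006 m and y of plate_mid in the frame of plate_holder between -0.01 and 0.01 m and z of plate_mid in the frame of plate_holder between 0.0255 and 0.0315 m and angle between the x axis of plate_mid and the x axis of plate_holder, either way round below 0.14 rad and angle between the z axis of plate_mid and the z axis of plate_holder, either way round below 0.06 rad and value of joint clip above 0.06 rad); the robot touches nothing.
It fails at once if the coarse stone comes down on its base fast, as if dropped (over 0.5 m/s) (horizontal distance between coarse_mid and coarse_base below 0.04 m and z of coarse_mid in the frame of coarse_base below 0.05 m and linear speed of coarse above 0.5 m/s).
It fails at once if the medium stone comes down on its base fast, as if dropped (over 0.5 m/s) (horizontal distance between medium_mid and medium_base below 0.04 m and z of medium_mid in the frame of medium_base below 0.05 m and linear speed of medium above 0.5 m/s).
It fails at once if the fine stone comes down on its base fast, as if dropped (over 0.5 m/s) (horizontal distance between fine_mid and fine_base below 0.04 m and z of fine_mid in the frame of fine_base below 0.05 m and linear speed of fine above 0.5 m/s).
It also fails if it takes over 117 s, if anything falls off the work surface, if the arm or the gripper's body presses on something with over 40 N, if the wrist force passes 120 N, or if a joint passes its speed limit or range.

## Working session

There is one attempt and no reset: what is moved stays moved. The work goes in short steps, Python scripts to look and compute and a shell command to move; the robot and the scene stay as the last step left them, time stands still between calls to the robot, and variables do not carry over. Pictures are saved under pics/ and viewed, about 12 in all and at most 16, crops included, and the job is handed in when it is done.

```bash
mkdir -p pics
python3 - <<'E'
from rig import r
import cv2,json
print(r.state())
for n in("top","scene"):
    d=r.get_image(n); cv2.imwrite(f"pics/{n}0.png",d["frame"][:,:,::-1]); print(n,d["K"],d["rvec"],d["tvec"])
E
```

```text
{'time_s': 0.0, 'joint_pos': array([ 5.72326826e+01,  1.26729474e+01,  8.75247148e+01, -2.22441185e-03,
        7.99099975e+01, -7.22468520e+00]), 'joint_velocities': array([ 0.04050863, -0.01979913, -0.11856786, -0.14353162,  0.05833846,
        0.04970451]), 'effort': array([ 6.97123760e-04, -4.94589579e+01, -3.87390161e+01,  7.01809837e-02,
        5.68392151e-02, -1.16107885e-04]), 'ee_pos': array([269.23793611, 563.50517145, 291.17163422]), 'ee_rot': array([-1.79988633e+02,  1.07080257e-01,  6.44577701e+01]), 'wrist_force': array([ 0.35531572, -0.47651196, -0.50546737]), 'torque': array([0.04326611, 0.04091131, 0.03825034]), 'finger_gap': 87.13667697616461}
top [[482.75919872   0.         315.69593314]
 [  0.         482.75919872 189.78306498]
 [  0.           0.           1.        ]] [ 2.11665923 -2.14409871  0.15647177] [ -58.36304473  618.56819948 1006.47665849]
scene [[410.00008943   0.         325.44568798]
 [  0.         410.00008943 193.24112113]
 [  0.           0.           1.        ]] [ 2.14069297 -0.86152063  0.42615772] [-468.93265585  298.22745741  854.3194151 ]
```

View pics/top0.png

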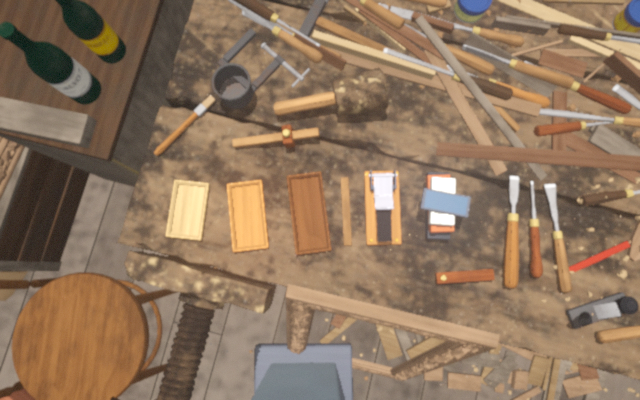

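View pics/scene0.png

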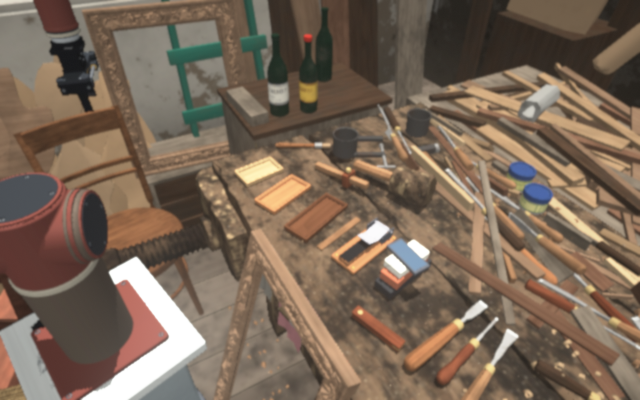

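```bash
cat > h.py <<'E'
import cv2,numpy as np
from scipy.spatial.transform import Rotation as R
from rig import r
def cam(name):
    s=r.state(); d=r.get_image(name)
    if "rvec" in d:
        M=cv2.Rodrigues(np.array(d["rvec"],float))[0]; c=-M.T@np.ravel(d["tvec"]); A=M.T
    else:
        T=np.array(d["T_tool_cam"]); Rt=R.from_euler("xyz",s["ee_rot"],degrees=True).as_matrix()
        A=Rt@T[:3,:3]; c=Rt@T[:3,3]+s["ee_pos"]
    return d["frame"],np.array(d["K"]),A,c
def px(C,u,v,z):
    _,K,A,c=C; q=A@np.linalg.inv(K)@[u,v,1]; return (c+q*(z-c[2])/q[2])[:3]
def proj(C,p):
    _,K,A,c=C; q=K@(A.T@(np.array(p)-c)); return q[:2]/q[2]
E
python3 - <<'E'
from h import *
C=cam("top"); f=C[0][:,:,::-1]
a=[cv2.resize(f[165:260,x:x+170],None,fx=3.1,fy=3.1,interpolation=cv2.INTER_CUBIC) for x in(155,325)]
cv2.imwrite("pics/c1.png",np.vstack(a))
for n,(u,v),z in [("fb",(188,210),15),("mb",(248,215),15),("cb",(309,213),15),("ph",(382,208),24),("st",(445,203),81)]: print(n,px(C,u,v,z).round())
print(C[3])
W=cam("wrist"); cv2.imwrite("pics/w1.png",W[0][:,:,::-1]); print(W[1],r.get_image("wrist")["T_tool_cam"],px(W,320,200,0))
E
```

```text
fb [581. 223.  15.]
mb [568.  87.  15.]
cb [571. -50.  15.]
ph [ 579. -213.   24.]
st [ 581. -338.   81.]
[ 447.89481935  -80.89888481 1091.72969535]
[[282.5113325    0.         317.39820416]
 [  0.         282.5113325  195.95238612]
 [  0.           0.           1.        ]] [[ 9.99999960e-01  2.70124961e-04 -8.76098007e-05 -9.77076346e-02]
 [-2.32379401e-04  9.55714870e-01  2.94294128e-01 -8.05774828e+01]
 [ 1.63226179e-04 -2.94294096e-01  9.55714894e-01 -9.30221468e+01]
 [ 0.00000000e+00  0.00000000e+00  0.00000000e+00  1.00000000e+00]] [310.18104216 547.58385557   0.        ]
```

View pics/c1.png

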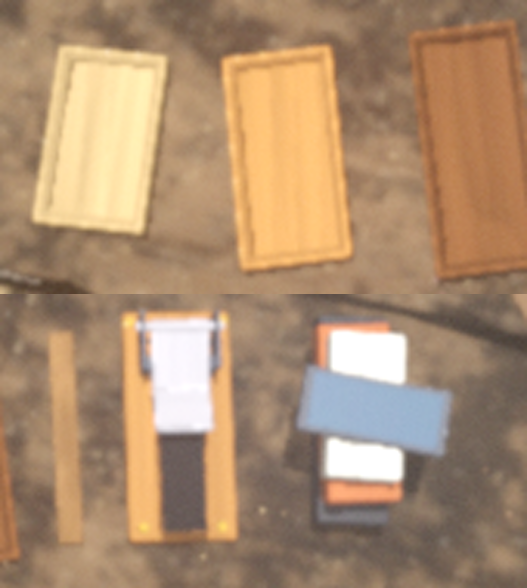

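View pics/w1.png

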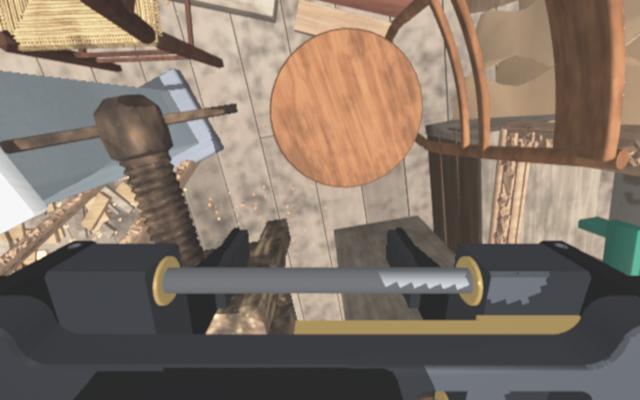

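```bash
cat > m1.py <<'E'
from h import *
C=cam("top")
def pts(L,z,ox):
    return np.array([px(C,(x+.5)/3.1-.5+ox,(y-(0 if ox==155 else 294)+.5)/3.1-.5+165,z) for x,y in L])
def rep(n,P):
    e=[np.linalg.norm(P[i]-P[(i+1)%4]).round() for i in range(4)]
    c=P.mean(0); d=(P[0]+P[1]-P[2]-P[3]); w=P[0]+P[3]-P[1]-P[2]
    print(n,c.round(1),e,"ang(vert edges)",np.degrees(np.arctan2(d[1],d[0])).round(1),"horiz",np.degrees(np.arctan2(w[1],w[0])).round(1))
rep("fb",pts([(60,45),(167,57),(143,235),(33,222)],15,155))
rep("mb",pts([(221,57),(330,45),(352,257),(243,270)],15,155))
rep("cb",pts([(410,32),(515,20),(547,263),(440,278)],15,155))
rep("ph",pts([(123,313),(229,313),(237,540),(130,541)],10,325))
rep("fine",pts([(329,333),(406,335),(403,482),(327,480)],72,325))
rep("plate",pts([(306,366),(451,392),(445,455),(298,430)],81,325))
print("med bl br",pts([(326,504),(401,502)],50,325).round(1)); print("coarse bl br",pts([(316,525),(387,525)],25,325).round(1))
E
python3 m1.py
```

```text
fb [582.5 224.5  15. ] [np.float64(80.0), np.float64(131.0), np.float64(81.0), np.float64(130.0)] ang(vert edges) -6.4 horiz 82.7
mb [568.2  89.   15. ] [np.float64(80.0), np.float64(156.0), np.float64(79.0), np.float64(156.0)] ang(vert edges) 6.5 horiz 95.8
cb [573.2 -49.8  15. ] [np.float64(78.0), np.float64(178.0), np.float64(77.0), np.float64(180.0)] ang(vert edges) 6.7 horiz 96.5
ph [ 582.7 -216.1   10. ] [np.float64(78.0), np.float64(166.0), np.float64(77.0), np.float64(167.0)] ang(vert edges) -0.1 horiz 89.5
fine [ 586.  -336.3   72. ] [np.float64(53.0), np.float64(102.0), np.float64(51.0), np.float64(102.0)] ang(vert edges) -4.0 horiz 87.7
plate [ 582.1 -339.7   81. ] [np.float64(99.0), np.float64(43.0), np.float64(100.0), np.float64(45.0)] ang(vert edges) -9.3 horiz 79.1
med bl br [[ 521.5 -310.4   50. ]
 [ 522.2 -362.2   50. ]]
coarse bl br [[ 508.5 -308.1   25. ]
 [ 507.9 -358.1   25. ]]
```

```bash
cat >> h.py <<'E'
def go(p,yaw,s=None):
    s=s or r.state(); A=R.from_euler("xyz",s["ee_rot"],degrees=True)
    B=R.from_euler("xyz",[180,0,yaw],degrees=True)
    o=A.inv().apply(np.array(p)-s["ee_pos"]); d=(A.inv()*B).as_rotvec()
    print("off",o.round(1),"dr",d.round(3),"rows",(np.linalg.norm(o)/50).round(1),(np.degrees(np.linalg.norm(d))/8.59).round(1))
E
python3 -c "
from h import *
go([582,-340,250],-10.5)"
```

```text
off [-680.6  671.8   42.3] dr [0.000e+00 1.000e-03 1.308e+00] rows 19.1 8.7
```

```bash
python3 -m jog '{"offset":[[-680.6,671.8,42.3],[-680.6,671.8,42.3],[-680.6,671.8,42.3],[-680.6,671.8,42.3],[-680.6,671.8,42.3],[-680.6,671.8,42.3],[-680.6,671.8,42.3],[-680.6,671.8,42.3],[-680.6,671.8,42.3],[-680.6,671.8,42.3],[-680.6,671.8,42.3],[-680.6,671.8,42.3],[-680.6,671.8,42.3],[-680.6,671.8,42.3],[-680.6,671.8,42.3],[-680.6,671.8,42.3],[-680.6,671.8,42.3],[-680.6,671.8,42.3],[-680.6,671.8,42.3],[-680.6,671.8,42.3]],"dr":[[0,0,1.308],[0,0,1.308],[0,0,1.308],[0,0,1.308],[0,0,1.308],[0,0,1.308],[0,0,1.308],[0,0,1.308],[0,0,1.308],[0,0,1.308],[0,0,1.308],[0,0,1.308],[0,0,1.308],[0,0,1.308],[0,0,1.308],[0,0,1.308],[0,0,1.308],[0,0,1.308],[0,0,1.308],[0,0,1.308]],"gripper":[0,0,0,0,0,0,0,0,0,0,0,0,0,0,0,0,0,0,0,0]}'; python3 -c "
from h import *
go([582,-340,250],-10.5)"
```

```text
time_s: 2.3
ee_pos: [582.1, -344.9, 248.2]
ee_rot: [179.9, 0.0, -10.7]
wrist_force: [-1.1, 0.2, -0.0]
finger_gap: 86.8
off [-1.  -4.8 -1.8] dr [ 0.001  0.001 -0.004] rows 0.1 0.0
```

```bash
python3 -m jog '{"offset":[[0,0,0],[0,0,0]],"dr":[[0,0,0],[0,0,0]],"gripper":[0,0]}'; python3 -c "
from h import *
W=cam('wrist');cv2.imwrite('pics/w2.png',W[0][:,:,::-1])
for x,y in [(50,22.5),(50,-22.5),(-50,-22.5),(-50,22.5)]:
  a=np.radians(79.5);print(proj(W,[582+x*np.cos(a)-y*np.sin(a),-340+x*np.sin(a)+y*np.cos(a),81]).round())
import pickle;pickle.dump(W,open('w2.pkl','wb'))"
```

```text
time_s: 2.5
ee_pos: [581.9, -338.8, 249.7]
ee_rot: [-179.9, 0.1, -10.5]
wrist_force: [-0.2, 0.6, -0.5]
finger_gap: 87.0
[293. 146.]
[342. 146.]
[339. 244.]
[295. 244.]
```

View pics/w2.png

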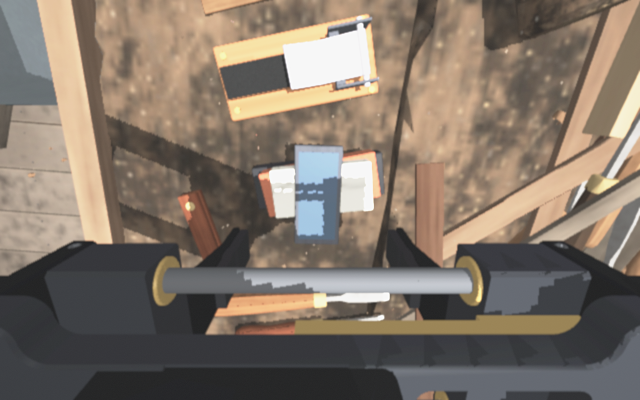

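```bash
python3 -m jog '{"offset":[[0,1,50],[0,1,90],[0,1,100],[0,1,105.4],[0,1,105.4],[0,1,105.4],[0,1,105.4],[0,1,105.4],[0,1,105.4],[0,1,105.4],[0,1,105.4],[0,1,105.4],[0,1,105.4],[0,1,105.4]],"dr":[[0,0,0],[0,0,0],[0,0,0],[0,0,0],[0,0,0],[0,0,0],[0,0,0],[0,0,0],[0,0,0],[0,0,0],[0,0,0],[0,0,0],[0,0,0],[0,0,0]],"gripper":[0,0,0,0,0,0,0.7,0.7,0.7,0.7,0.7,0.7,0.7,0.7]}' 45; python3 -c "
from h import *
go([536.7,-216.1,220],-90)"
```

```text
time_s: 3.95
ee_pos: [581.9, -340.8, 144.4]
ee_rot: [-180.0, 0.0, -10.5]
wrist_force: [-1.2, 0.1, 1.6]
finger_gap: 44.2
off [ -67.1 -114.4  -75.5] dr [0.    0.    1.388] rows 3.1 9.3
```

```bash
python3 -m jog '{"offset":[[0,0,-10],[0,0,-30],[0,0,-55],[0,0,-75],[-10,-20,-75],[-30,-40,-75],[-67,-114,-75],[-67,-114,-75],[-67,-114,-75],[-67,-114,-75],[-67,-114,-75],[-67,-114,-75],[-67,-114,-75],[-67,-114,-75],[-67,-114,-75],[-67,-114,-75],[-67,-114,-75]],"dr":[[0,0,0],[0,0,0],[0,0,0],[0,0,0],[0,0,0.1],[0,0,0.24],[0,0,0.38],[0,0,0.52],[0,0,0.66],[0,0,0.8],[0,0,0.94],[0,0,1.08],[0,0,1.2],[0,0,1.3],[0,0,1.383],[0,0,1.383],[0,0,1.383]],"gripper":[0.7,0.7,0.7,0.7,0.7,0.7,0.7,0.7,0.7,0.7,0.7,0.7,0.7,0.7,0.7,0.7,0.7]}'; python3 -c "
from h import *
W=cam('wrist');cv2.imwrite('pics/w3.png',W[0][:,:,::-1])
go([536.7,-216.1,220],-90)
for x,y in [(84,39),(84,-39),(-84,-39),(-84,39)]: print(proj(W,[582.7+x,-216.1+y,10]).round())"
```

```text
time_s: 5.65
ee_pos: [536.8, -216.5, 219.8]
ee_rot: [-180.0, 0.0, -89.6]
wrist_force: [0.0, -0.0, -2.5]
finger_gap: 44.2
off [-0.4  0.1 -0.3] dr [-0.    -0.     0.007] rows 0.0 0.0
[278.  57.]
[358.  57.]
[350. 218.]
[283. 218.]
```

View pics/w3.png

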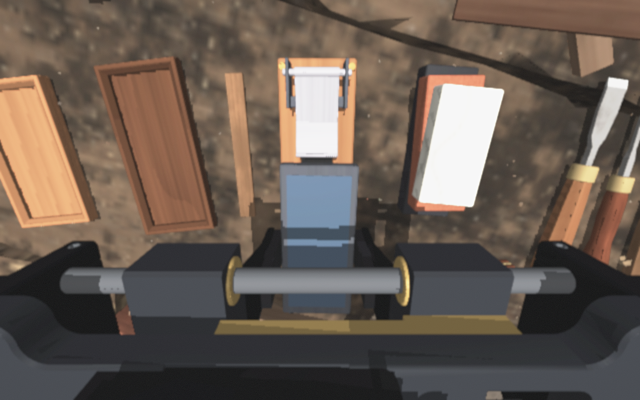

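```bash
python3 -m jog '{"offset":[[0,3.5,40],[0,3.5,80],[0,3.5,105],[0,3.5,115],[0,3.5,119],[0,3.5,121],[0,3.5,122],[0,3.5,123],[0,3.5,123.5],[0,3.5,123.5],[0,3.5,123.5]],"dr":[[0,0,0],[0,0,0],[0,0,0],[0,0,0],[0,0,0],[0,0,0],[0,0,0],[0,0,0],[0,0,0],[0,0,0],[0,0,0]],"gripper":[0.7,0.7,0.7,0.7,0.7,0.7,0.7,0.7,0.7,0.7,0.7]}'
```

```text
time_s: 6.8
ee_pos: [532.1, -216.1, 101.9]
ee_rot: [179.7, 0.1, -89.6]
wrist_force: [-26.1, 11.1, 43.6]
finger_gap: 44.5
```

```bash
python3 -m jog '{"offset":[[0,0,-8],[0,0,-20],[0,0,-30],[0,0,-30]],"dr":[[0,0,0],[0,0,0],[0,0,0],[0,0,0]],"gripper":[0.7,0.7,0.7,0.7]}'; python3 -c "
from h import *
W=cam('wrist');cv2.imwrite('pics/w4.png',cv2.resize(W[0][50:350,200:440,::-1],None,fx=2,fy=2,interpolation=cv2.INTER_CUBIC))
C=cam('scene');cv2.imwrite('pics/s4.png',cv2.resize(C[0][190:310,300:460,::-1],None,fx=4.5,fy=4.5,interpolation=cv2.INTER_CUBIC))"
```

```text
time_s: 7.2
ee_pos: [534.9, -217.4, 128.5]
ee_rot: [-179.8, -0.1, -89.7]
wrist_force: [-0.5, -0.1, -2.0]
finger_gap: 44.3
```

View pics/w4.png

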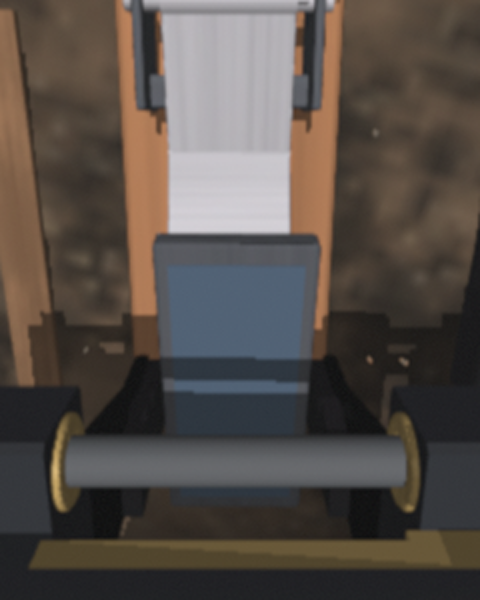

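View pics/s4.png

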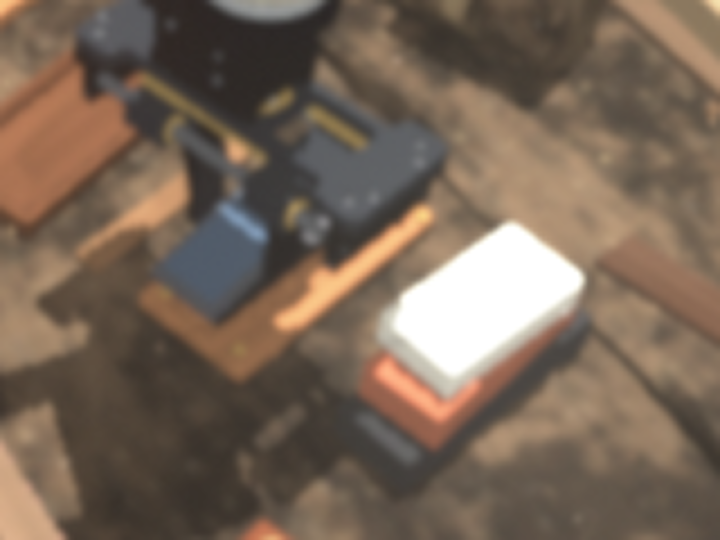

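```bash
python3 -c "
from h import *
W=cam('wrist');p=r.state()['ee_pos'];print(p)
for dx in(50,-50):
  for z in(0,9):print('lvl',dx,z,[proj(W,[p[0]+dx,p[1]+s*22.5,p[2]-72.4+z]).round(1) for s in(1,-1)])
for v in ((200+167/2,50+235/2),(200+290/2,50+235/2),(200+167/2,50+152/2)): print('clip',[ (z,px(W,*v,z).round(1)) for z in (28,38)])
for v in ((265,55),(370,55)): print('pivot',px(W,*v,50).round(1))
for v in ((200+140/2,50+107/2),(200+318/2,50+107/2)): print('cheek near',px(W,*v,30).round(1))
f=W[0]; print(f[160:320:2,318].astype(int).tolist())
"
```

```text
[ 533.25498716 -216.47290911  125.71153413]
lvl 50 0 [array([278.9, 165.3]), array([354.5, 165.7])]
lvl 50 9 [array([276.8, 168.4]), array([356.5, 168.8])]
lvl -50 0 [array([283.9, 306.4]), array([348.2, 306.7])]
lvl -50 9 [array([282.4, 315.4]), array([349.6, 315.7])]
clip [(28, array([ 576.8, -193.6,   28. ])), (38, array([ 578.9, -194.8,   38. ]))]
clip [(28, array([ 577. , -235.9,   28. ])), (38, array([ 579.1, -234.9,   38. ]))]
clip [(28, array([ 604.6, -194.5,   28. ])), (38, array([ 605.2, -195.6,   38. ]))]
pivot [ 643.3 -188.1   50. ]
pivot [ 643.6 -245.2   50. ]
cheek near [ 618.6 -186.5   30. ]
cheek near [ 618.9 -243.2   30. ]
[[209, 206, 212], [207, 204, 210], [207, 205, 210], [160, 159, 164], [60, 62, 66], [64, 66, 70], [83, 85, 90], [86, 89, 94], [82, 84, 89], [86, 88, 93], [87, 88, 93], [82, 90, 102], [80, 97, 116], [81, 98, 117], [81, 98, 117], [81, 98, 117], [82, 98, 117], [82, 99, 118], [81, 98, 117], [81, 98, 116], [82, 98, 117], [82, 99, 117], [81, 98, 117], [81, 98, 117], [82, 99, 117], [81, 97, 116], [82, 98, 117], [81, 97, 116], [82, 98, 117], [82, 98, 117], [81, 98, 117], [81, 97, 117], [81, 98, 117], [79, 95, 114], [50, 60, 70], [47, 56, 65], [47, 55, 64], [47, 55, 64], [46, 54, 63], [51, 61, 71], [80, 96, 115], [82, 98, 117], [79, 95, 114], [51, 60, 71], [46, 54, 63], [47, 55, 64], [47, 55, 64], [46, 55, 64], [47, 55, 64], [46, 54, 63], [45, 54, 63], [46, 54, 63], [46, 55, 64], [45, 54, 62], [50, 52, 53], [65, 67, 69], [77, 78, 81], [85, 87, 90], [91, 93, 96], [97, 100, 103], [100, 103, 106], [103, 105, 108], [104, 105, 108], [102, 104, 108], [99, 101, 104], [95, 96, 99], [80, 83, 86], [49, 57, 65], [46, 55, 64], [48, 52, 58], [49, 50, 52], [49, 48, 49], [50, 43, 37], [49, 41, 35], [49, 43, 37], [50, 43, 38], [49, 42, 37], [49, 42, 37], [49, 42, 36], [50, 44, 37]]
```

```bash
python3 -c "
from h import *
C=cam('top')
f=lambda x,y:((x+.5)/3.1-.5+325,(y-294+.5)/3.1-.5+165)
for q in((155,430),(212,432)): print('lip top',px(C,*f(*q),38).round(1))
for q in((163,530),(205,530)): print('bed end',px(C,*f(*q),24).round(1))
T=np.array(r.get_image('wrist')['T_tool_cam']);A=R.from_euler('xyz',[180,0,-89.6],degrees=True).as_matrix()
W=(0,cam('wrist')[1],A@T[:3,:3],A@T[:3,3]+[536.8,-216.5,219.8])
for u in(297,337): print('lip w3',px(W,u,157,38).round(1))
for u,v in((279,59),(355,59)): print('foot end w3',px(W,u,v,10).round(1),px(W,u,v,15).round(1))
"
```

```text
lip top [ 576.1 -195.    38. ]
lip top [ 574.2 -235.2   38. ]
bed end [ 506.4 -200.    24. ]
bed end [ 506.  -229.7   24. ]
lip w3 [ 573.4 -196.7   38. ]
lip w3 [ 573.7 -235.8   38. ]
foot end w3 [ 664.7 -178.5   10. ] [ 663.9 -179.1   15. ]
foot end w3 [ 665.2 -252.6   10. ] [ 664.4 -252.    15. ]
```

```bash
python3 -m jog '{"offset":[[-1,3,0],[-1,5,0],[-1,5,10],[-1,5,18],[-1,5,23],[-1,5,25],[-1,5,27],[-1,5,28],[-1,5,28.5],[-1,5,28.5]],"dr":[[-0.08,0,0],[-0.15,0,0],[-0.15,0,0],[-0.15,0,0],[-0.15,0,0],[-0.15,0,0],[-0.15,0,0],[-0.15,0,0],[-0.15,0,0],[-0.15,0,0]],"gripper":[0.7,0.7,0.7,0.7,0.7,0.7,0.7,0.7,0.7,0.7]}'; python3 -c "
from h import *
C=cam('scene');cv2.imwrite('pics/s5.png',cv2.resize(C[0][190:310,300:460,::-1],None,fx=4.5,fy=4.5,interpolation=cv2.INTER_CUBIC))"
```

```text
time_s: 8.5
ee_pos: [528.5, -215.7, 97.8]
ee_rot: [171.4, -0.0, -89.7]
wrist_force: [0.3, -0.2, -2.9]
finger_gap: 44.5
```

View pics/s5.png

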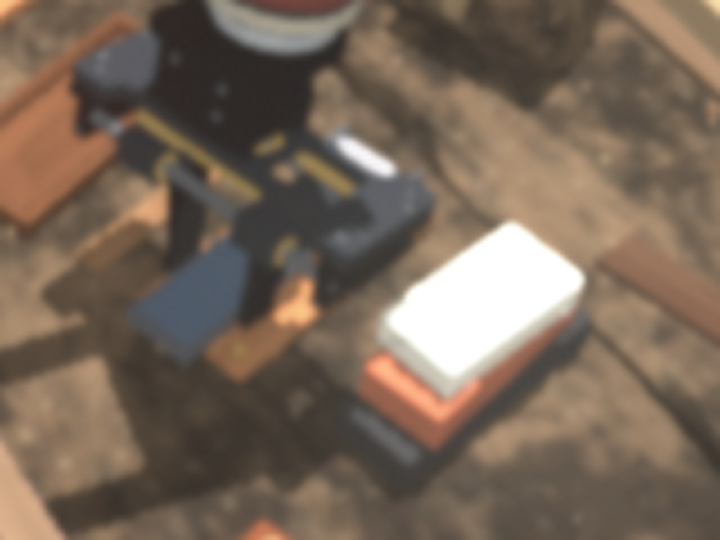

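```bash
python3 -m jog '{"offset":[[0,0,1],[0,0,2],[0,0,3],[0,0,3]],"dr":[[0,0,0],[0,0,0],[0,0,0],[0,0,0]],"gripper":[0.7,0.7,0.7,0.7]}'
```

```text
time_s: 8.95
ee_pos: [528.5, -215.7, 95.9]
ee_rot: [171.5, -0.0, -89.7]
wrist_force: [-0.8, 2.2, 5.3]
finger_gap: 44.4
```

```bash
python3 -m jog '{"offset":[[0,0,0],[0,0,0],[0,0,0],[0,0,0]],"dr":[[0,0,0],[0,0,0],[0,0,0],[0,0,0]],"gripper":[0.3,0.3,0.3,0.3]}';python3 -c "
from h import *
go([490,-215.7,94],-90)"
```

```text
time_s: 9.35
ee_pos: [527.8, -215.6, 94.4]
ee_rot: [171.4, 0.0, -89.7]
wrist_force: [-0.8, 0.6, 0.0]
finger_gap: 60.2
off [-0.1 37.3  6.1] dr [ 0.15  -0.     0.005] rows 0.8 1.0
```

```bash
python3 -m jog '{"offset":[[0,12,2],[0,25,4],[0,37.3,6],[0,37.3,6],[0,37.3,6]],"dr":[[0.05,0,0],[0.1,0,0],[0.15,0,0.005],[0.15,0,0.005],[0.15,0,0.005]],"gripper":[0.3,0.3,0.3,0.3,0.3]}';python3 -c "
from h import *
W=cam('wrist');cv2.imwrite('pics/w6.png',cv2.resize(W[0][50:350,200:440,::-1],None,fx=2,fy=2,interpolation=cv2.INTER_CUBIC))
for x in(50,-50):
  for z in (24,33): print(x,z,[proj(W,[518+x,-215.7+s*22.5,z]).round(1) for s in (1,-1)])"
```

```text
time_s: 9.85
ee_pos: [490.2, -216.0, 94.5]
ee_rot: [180.0, -0.0, -90.0]
wrist_force: [0.5, 0.8, 0.4]
finger_gap: 60.7
50 24 [array([275.6, 116.3]), array([356.3, 116.2])]
50 33 [array([273.2, 116.7]), array([358.6, 116.7])]
-50 24 [array([282.3, 273.2]), array([350.3, 273.1])]
-50 33 [array([280.6, 281.1]), array([351.9, 281.1])]
```

View pics/w6.png

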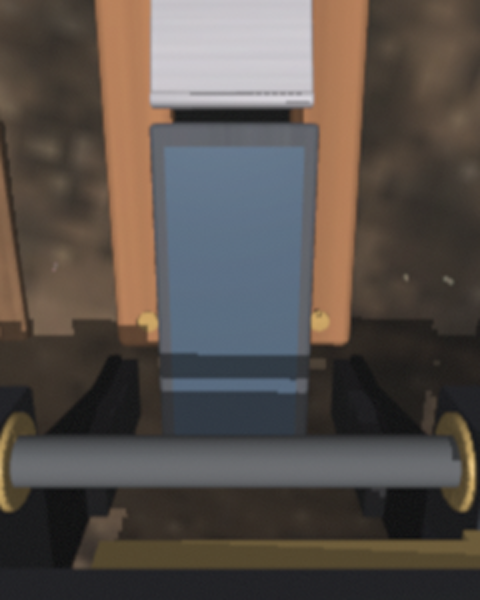

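```bash
python3 -m jog '{"offset":[[0,0,0],[0,0,0],[0,0,0],[0,0,0],[0,-6,0],[0,-12,0],[0,-18,0],[0,-24,0],[0,-29,0],[0,-34,0],[0,-38,0],[0,-41,0],[0,-43,0],[0,-43,0]],"dr":[[0,0,0],[0,0,0],[0,0,0],[0,0,0],[0,0,0],[0,0,0],[0,0,0],[0,0,0],[0,0,0],[0,0,0],[0,0,0],[0,0,0],[0,0,0],[0,0,0]],"gripper":[0.7,0.7,0.7,0.7,0.7,0.7,0.7,0.7,0.7,0.7,0.7,0.7,0.7,0.7]}' 45
```

```text
time_s: 11.3
ee_pos: [532.8, -215.7, 94.2]
ee_rot: [179.9, -0.0, -90.0]
wrist_force: [-6.2, -0.6, 5.6]
finger_gap: 44.3
```

```bash
python3 -m jog '{"offset":[[0,-2,0],[0,-4,0],[0,-5,0],[0,-6,0],[0,-6,0]],"dr":[[0,0,0],[0,0,0],[0,0,0],[0,0,0],[0,0,0]],"gripper":[0.7,0.7,0.7,0.7,0.7]}';  python3 -m jog '{"offset":[[0,-1,0],[0,-2,0],[0,-3,0],[0,-3,0]],"dr":[[0,0,0],[0,0,0],[0,0,0],[0,0,0]],"gripper":[0.7,0.7,0.7,0.7]}'
```

```text
time_s: 11.8
ee_pos: [538.4, -215.7, 94.2]
ee_rot: [179.8, 0.0, -90.0]
wrist_force: [-7.7, -0.7, 6.3]
finger_gap: 44.4
time_s: 12.2
ee_pos: [540.5, -215.8, 94.1]
ee_rot: [179.7, 0.0, -90.0]
wrist_force: [-11.7, 0.7, 10.5]
finger_gap: 44.6
```

```bash
python3 -m jog '{"offset":[[0,-1,0],[0,-2,0],[0,-3,0],[0,-3,0]],"dr":[[0,0,0],[0,0,0],[0,0,0],[0,0,0]],"gripper":[0.7,0.7,0.7,0.7]}';  python3 -c "
from h import *
W=cam('wrist');cv2.imwrite('pics/w7.png',cv2.resize(W[0][0:300,200:440,::-1],None,fx=2,fy=2,interpolation=cv2.INTER_CUBIC))"
```

```text
time_s: 12.6
ee_pos: [541.1, -215.8, 94.1]
ee_rot: [179.3, 0.1, -90.0]
wrist_force: [-22.9, -1.3, 20.2]
finger_gap: 44.1
```

View pics/w7.png

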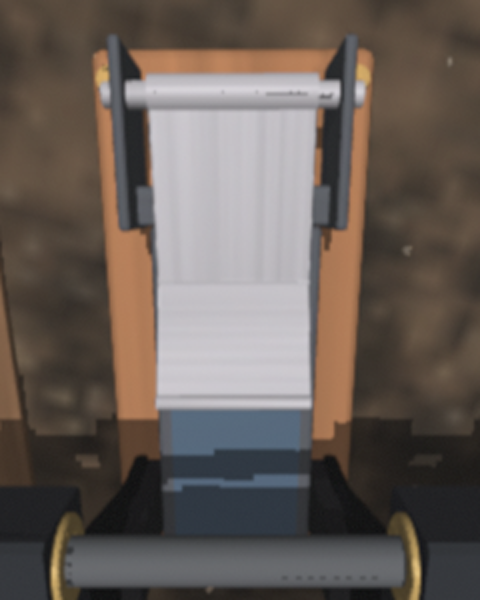

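```bash
python3 -m jog '{"offset":[[0,3,0],[0,3,0],[0,3,0],[0,3,0],[0,3,0],[0,3,-30],[0,3,-80],[0,3,-130],[120,-30,-150],[120,-30,-150],[120,-30,-150],[120,-30,-150],[120,-30,-150]],"dr":[[0,0,0],[0,0,0],[0,0,0],[0,0,0],[0,0,0],[0,0,0],[0,0,0],[0,0,0],[0,0,0],[0,0,0],[0,0,0],[0,0,0],[0,0,0]],"gripper":[0.7,0.7,0.3,0.3,0.3,0.3,0,0,0,0,0,0,0]}';  python3 -c "
from h import *
W=cam('wrist');cv2.imwrite('pics/w8.png',cv2.resize(W[0][0:250,150:450,::-1],None,fx=2.4,fy=2.4,interpolation=cv2.INTER_CUBIC))
import pickle;pickle.dump(W,open('w8.pkl','wb'))"
```

```text
time_s: 13.95
ee_pos: [575.1, -335.7, 243.6]
ee_rot: [180.0, 0.0, -90.1]
wrist_force: [0.4, 0.4, 0.3]
finger_gap: 86.5
```

View pics/w8.png

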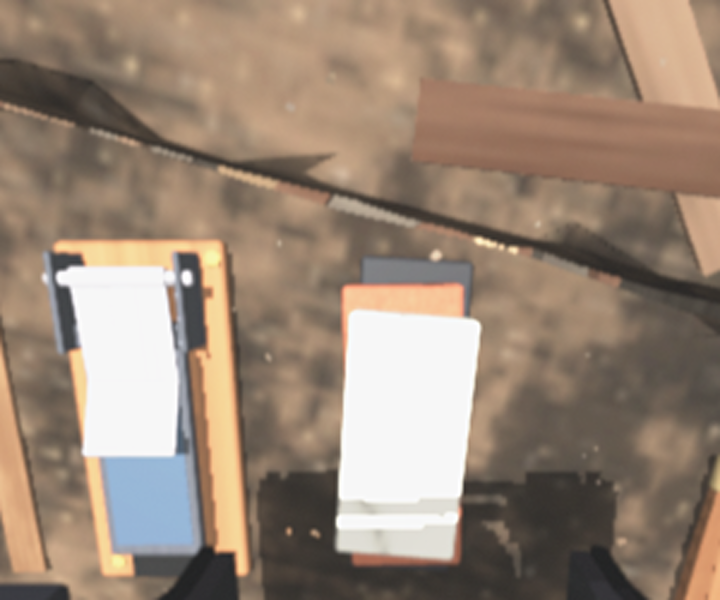

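```bash
cat > m8.py <<'E'
from h import *
import pickle
W=pickle.load(open('w8.pkl','rb'))
def P(L,z): return np.array([px(W,(x+.5)/2.4-.5+150,(y+.5)/2.4-.5,z) for x,y in L])
def rep(n,P):
    e=[np.linalg.norm(P[i]-P[(i+1)%4]).round() for i in range(4)]
    c=P.mean(0); d=(P[0]+P[1]-P[2]-P[3]); w=P[0]+P[3]-P[1]-P[2]
    print(n,c.round(1),e,np.degrees(np.arctan2(d[1],d[0])).round(1),np.degrees(np.arctan2(w[1],w[0])).round(1)-90)
rep("fine",P([(349,310),(480,318),(458,558),(336,552)],72))
print("med",P([(343,284),(464,284),(459,565)],50).round(1)); print("coarse",P([(362,258),(472,262)],25).round(1))
rep("plate",P([(83,455),(190,455),(200,549),(112,554)],33))
print('foot',P([(53,241),(225,241)],10))
E
python3 m8.py
```

```text
fine [ 587.8 -337.2   72. ] [np.float64(50.0), np.float64(100.0), np.float64(52.0), np.float64(100.0)] -4.0 -3.299999999999997
med [[ 648.2 -311.8   50. ]
 [ 648.1 -361.1   50. ]
 [ 522.8 -362.1   50. ]]
coarse [[ 658.4 -318.3   25. ]
 [ 656.7 -366.5   25. ]]
plate [ 546.5 -214.    33. ] [np.float64(50.0), np.float64(47.0), np.float64(43.0), np.float64(51.0)] 4.4 1.5999999999999943
foot [[ 665.95180553 -176.45860344   10.        ]
 [ 665.89174093 -254.99285216   10.        ]]
```

```bash
python3 -c "
from h import *
print(r.state()['ee_pos']);go([587.5,-337,131],-93.7)"
```

```text
[ 574.97513534 -334.78635732  243.35650852]
off [  2.3 -12.6 112.3] dr [0.001 0.001 0.065] rows 2.3 0.4
```

```bash
python3 -m jog '{"offset":[[2.3,-12.6,30],[2.3,-12.6,70],[2.3,-12.6,95],[2.3,-12.6,106],[2.3,-12.6,112.3],[2.3,-12.6,112.3],[2.3,-12.6,112.3],[2.3,-12.6,112.3],[2.3,-12.6,112.3],[2.3,-12.6,112.3],[2.3,-12.6,112.3],[2.3,-12.6,112.3],[2.3,-12.6,112.3],[2.3,-12.6,107],[2.3,-12.6,90],[2.3,-12.6,60],[2.3,-12.6,30],[2.3,-12.6,30]],"dr":[[0,0,0.065],[0,0,0.065],[0,0,0.065],[0,0,0.065],[0,0,0.065],[0,0,0.065],[0,0,0.065],[0,0,0.065],[0,0,0.065],[0,0,0.065],[0,0,0.065],[0,0,0.065],[0,0,0.065],[0,0,0.065],[0,0,0.065],[0,0,0.065],[0,0,0.065],[0,0,0.065]],"gripper":[0,0,0,0,0,0,0.7,0.7,0.7,0.7,0.7,0.7,0.7,0.7,0.7,0.7,0.7,0.7]}' 45; python3 -c "
from h import *
go([582.5,224.5,170],-96.9)"
```

```text
time_s: 15.8
ee_pos: [590.1, -340.0, 221.4]
ee_rot: [-179.5, -0.4, -93.7]
wrist_force: [0.8, -0.6, -2.7]
finger_gap: 49.2
off [-563.1   44.9   47.3] dr [-0.009 -0.006  0.055] rows 11.3 0.4
```

```bash
python3 -m jog '{"offset":[[-15,1,0],[-45,4,0],[-90,7,0],[-140,11,0],[-190,15,0],[-240,19,0],[-290,23,0],[-340,27,0],[-390,31,0],[-435,35,5],[-475,38,10],[-510,41,20],[-540,43,35],[-557,44.9,45],[-563,44.9,47],[-563,44.9,47],[-563,44.9,47],[-563,44.9,47]],"dr":[[0,0,0],[0,0,0],[0,0,0.02],[0,0,0.04],[0,0,0.055],[0,0,0.055],[0,0,0.055],[0,0,0.055],[0,0,0.055],[0,0,0.055],[0,0,0.055],[0,0,0.055],[0,0,0.055],[0,0,0.055],[0,0,0.055],[0,0,0.055],[0,0,0.055],[0,0,0.055]],"gripper":[0.7,0.7,0.7,0.7,0.7,0.7,0.7,0.7,0.7,0.7,0.7,0.7,0.7,0.7,0.7,0.7,0.7,0.7]}'; python3 -c "
from h import *
go([582.5,224.5,170],-96.9)
W=cam('wrist');cv2.imwrite('pics/w9.png',cv2.resize(W[0][50:350,170:470,::-1],None,fx=2,fy=2,interpolation=cv2.INTER_CUBIC))
def rect(c,a,l,w,z):
  a=np.radians(a);return [proj(W,[c[0]+x*np.cos(a)-y*np.sin(a),c[1]+x*np.sin(a)+y*np.cos(a),z]) for x,y in ((l,w),(l,-w),(-l,-w),(-l,w))]
crop=lambda L:[((p-[170,50])*2).round() for p in L]
print('base',crop(rect((582.5,224.5),-6.9,65,40,15)))
s=r.state();print('stone bottom',crop(rect(s['ee_pos'],s['ee_rot'][2]+90,50,25,s['ee_pos'][2]-81)),crop(rect(s['ee_pos'],s['ee_rot'][2]+90,50,25,s['ee_pos'][2]-59)))"
```

```text
time_s: 17.6
ee_pos: [580.3, 225.4, 167.9]
ee_rot: [-179.9, -0.0, -97.0]
wrist_force: [-0.3, -0.2, -2.2]
finger_gap: 49.5
off [ 0.6 -2.3 -2.1] dr [-0.001 -0.    -0.001] rows 0.1 0.0
base [array([201., 154.]), array([390., 154.]), array([377., 426.]), array([214., 426.])]
stone bottom [array([213., 225.]), array([374., 225.]), array([362., 498.]), array([225., 498.])] [array([202., 240.]), array([385., 240.]), array([370., 541.]), array([217., 541.])]
```

View pics/w9.png

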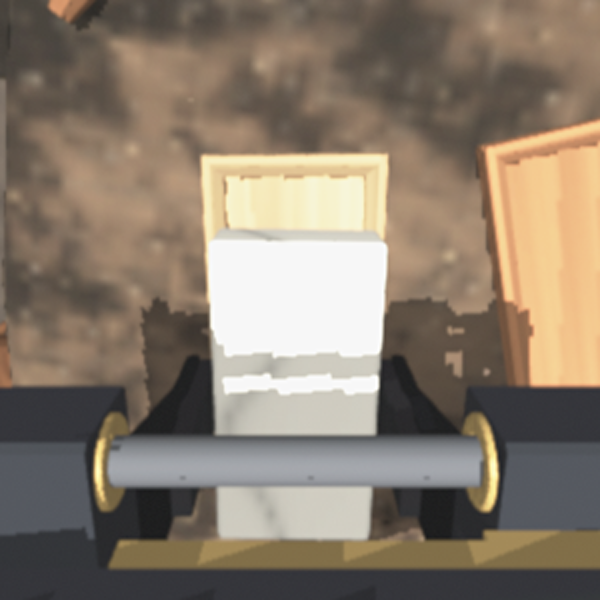

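```bash
python3 -m jog '{"offset":[[0,-1,20],[0,-1,45],[0,-1,60],[0,-1,68],[0,-1,70],[0,-1,70]],"dr":[[0,0,0],[0,0,0],[0,0,0],[0,0,0],[0,0,0],[0,0,0]],"gripper":[0.7,0.7,0.7,0.7,0.7,0.7]}'; python3 -c "
from h import *
go([582.5,224.5,88.5],-96.9)"
```

```text
time_s: 18.25
ee_pos: [581.0, 226.5, 97.5]
ee_rot: [-180.0, -0.0, -96.9]
wrist_force: [0.0, -1.0, -4.3]
finger_gap: 49.0
off [ 1.8 -1.7  9. ] dr [-0.001 -0.     0.   ] rows 0.2 0.0
```

```bash
python3 -m jog '{"offset":[[1,-1.5,3],[1,-1.5,6],[1,-1.5,7.5],[1,-1.5,9],[1,-1.5,9.5],[1,-1.5,9.5]],"dr":[[0,0,0],[0,0,0],[0,0,0],[0,0,0],[0,0,0],[0,0,0]],"gripper":[0.7,0.7,0.7,0.7,0.7,0.7]}'
```

```text
time_s: 18.85
ee_pos: [582.1, 225.4, 89.2]
ee_rot: [-180.0, -0.0, -96.9]
wrist_force: [-4.5, -3.2, 6.9]
finger_gap: 49.3
```

```bash
python3 -m jog '{"offset":[[0,0,0],[0,0,0],[0,0,0],[0,0,-10],[0,0,-50],[0,0,-100],[0,0,-140]],"dr":[[0,0,0],[0,0,0],[0,0,0],[0,0,0],[0,0,0],[0,0,0],[0,0,0]],"gripper":[0.35,0.35,0.35,0.35,0.2,0,0]}'; python3 -c "
from h import *
W=cam('wrist');cv2.imwrite('pics/w10.png',cv2.resize(W[0][50:350,170:470,::-1],None,fx=2,fy=2,interpolation=cv2.INTER_CUBIC))
import pickle;pickle.dump(W,open('w10.pkl','wb'))
go([575,-336,243],-90)"
```

```text
time_s: 19.55
ee_pos: [582.3, 225.5, 230.8]
ee_rot: [-179.9, 0.0, -96.9]
wrist_force: [1.3, 0.7, -0.1]
finger_gap: 72.8
off [559.7 -56.8  -5.6] dr [-0.013  0.004 -0.12 ] rows 11.3 0.8
```

View pics/w10.png

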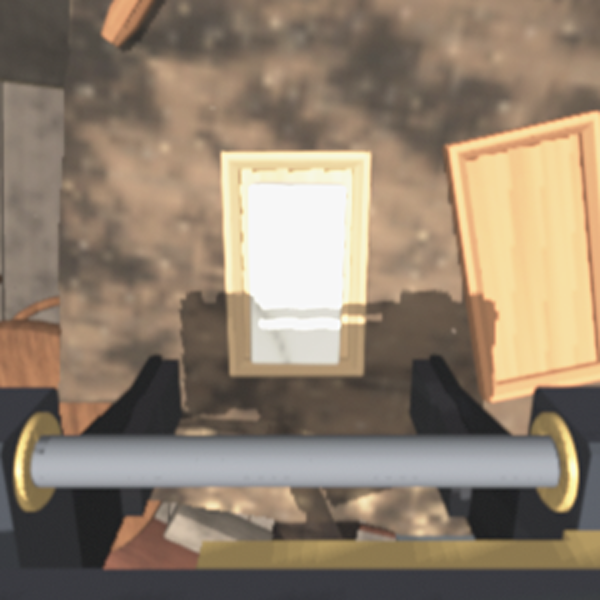

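```bash
python3 -c "
from h import *
import pickle
W=pickle.load(open('w10.pkl','rb'))
f=lambda L,z:np.array([px(W,(x+.5)/2-.5+170,(y+.5)/2-.5+50,z) for x,y in L])
b=f([(221,152),(371,152),(363,376),(230,376)],15);s=f([(248,182),(347,184),(343,364),(250,363)],29)
m=f([(445,146),(597,111),(491,402)],15)
a=np.radians(-6.9);d=(s.mean(0)-b.mean(0));print(b.mean(0),s.mean(0),d@[np.cos(a),np.sin(a),0],d@[-np.sin(a),np.cos(a),0])
for q in(s,b):print([np.linalg.norm(q[i]-q[(i+1)%4]).round() for i in range(4)])
print('med TL,TR,BL',m)"
python3 -m jog '{"offset":[[30,-3,-5],[80,-8,-5],[130,-13,-5],[180,-18,-5],[230,-23,-5],[280,-28,-5],[330,-33,-5],[380,-38,-5],[430,-43,-5],[480,-48,-5],[520,-52,-5],[545,-55,-5],[560,-57,-5],[560,-57,-5],[560,-57,-5],[560,-57,-5]],"dr":[[0,0,0],[0,0,-0.03],[0,0,-0.06],[0,0,-0.1],[0,0,-0.12],[0,0,-0.12],[0,0,-0.12],[0,0,-0.12],[0,0,-0.12],[0,0,-0.12],[0,0,-0.12],[0,0,-0.12],[0,0,-0.12],[0,0,-0.12],[0,0,-0.12],[0,0,-0.12]],"gripper":[0,0,0,0,0,0,0,0,0,0,0,0,0,0,0,0]}';  python3 -c "
from h import *
W=cam('wrist');cv2.imwrite('pics/w11.png',cv2.resize(W[0][50:300,170:450,::-1],None,fx=2.4,fy=2.4,interpolation=cv2.INTER_CUBIC))
import pickle;pickle.dump(W,open('w11.pkl','wb'))"
```

```text
[581.95291173 224.79717259  15.        ] [581.75243717 224.43880885  29.        ] -0.1559699031521408 -0.3798526083887467
[np.float64(51.0), np.float64(101.0), np.float64(53.0), np.float64(101.0)]
[np.float64(80.0), np.float64(130.0), np.float64(80.0), np.float64(130.0)]
med TL,TR,BL [[640.37181945 138.40547251  15.        ]
 [648.60045832  59.09344788  15.        ]
 [485.81571979 117.03031668  15.        ]]
time_s: 21.2
ee_pos: [571.7, -335.7, 232.8]
ee_rot: [180.0, 0.0, -89.9]
wrist_force: [-0.4, 0.1, 0.2]
finger_gap: 86.9
```

View pics/w11.png

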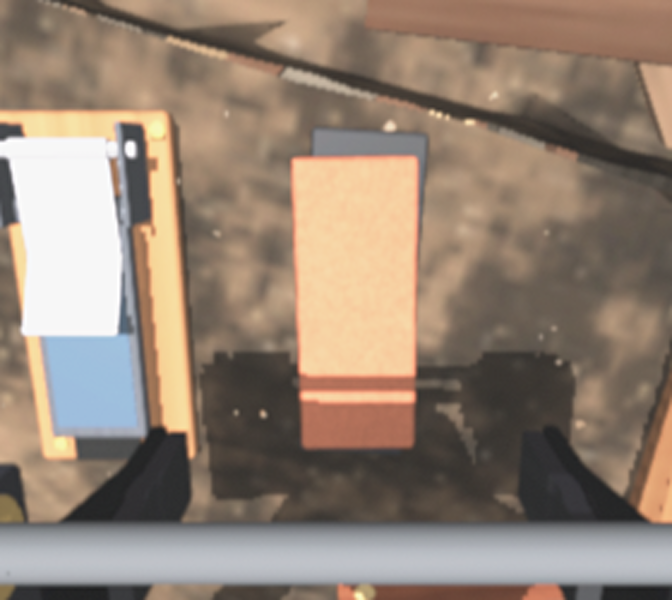

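```bash
python3 -c "
from h import *
import pickle
W=pickle.load(open('w11.pkl','rb'))
f=lambda L,z:np.array([px(W,(x+.5)/2.4-.5+170,(y+.5)/2.4-.5+50,z) for x,y in L])
m=f([(292,157),(418,156),(415,447),(303,448)],50);print(m.round(1),m.mean(0))
print([np.linalg.norm(m[i]-m[(i+1)%4]).round() for i in range(4)]);print(f([(313,129),(428,133)],25))
print('plate rear',f([(57,437),(145,436)],33), r.state()['ee_pos'])
go([585,-336.4,106],-90)"
```

```text
[[ 647.7 -311.4   50. ]
 [ 648.2 -360.7   50. ]
 [ 523.6 -363.    50. ]
 [ 523.  -313.1   50. ]] [ 585.62811753 -337.07595142   50.        ]
[np.float64(49.0), np.float64(125.0), np.float64(50.0), np.float64(125.0)]
[[ 658.52875271 -318.34713449   25.        ]
 [ 657.00743579 -366.88897656   25.        ]]
plate rear [[ 520.42599317 -196.09630785   33.        ]
 [ 521.01824744 -237.55805926   33.        ]] [ 571.80086558 -335.66334682  232.85286439]
off [  0.8 -13.2 126.9] dr [0.    0.    0.002] rows 2.6 0.0
```

```bash
python3 -m jog '{"offset":[[1.2,-13.5,40],[1.2,-13.5,80],[1.2,-13.5,110],[1.2,-13.5,122],[1.2,-13.5,126.5],[1.2,-13.5,126.5],[1.2,-13.5,126.5]],"dr":[[0,0,0],[0,0,0],[0,0,0],[0,0,0],[0,0,0],[0,0,0],[0,0,0]],"gripper":[0,0,0,0,0,0,0]}' 45; python3 -c "
from h import *
go([585.5,-336.8,106],-89.7)"
```

```text
time_s: 21.95
ee_pos: [586.1, -339.3, 108.7]
ee_rot: [-179.8, -0.1, -90.0]
wrist_force: [0.7, -0.5, -0.0]
finger_gap: 87.0
off [-2.5  0.6  2.7] dr [-0.003 -0.003 -0.005] rows 0.1 0.0
```

```bash
python3 -m jog '{"offset":[[-2,0,2],[-2,0,2],[-2,0,2],[-2,0,2],[-2,0,2],[-2,0,2],[-2,0,2],[-2,0,2],[-2,0,2],[-2,0,-5],[-2,0,-25],[-2,0,-60],[-2,0,-95],[-2,0,-95]],"dr":[[0,0,0],[0,0,0],[0,0,0],[0,0,0],[0,0,0],[0,0,0],[0,0,0],[0,0,0],[0,0,0],[0,0,0],[0,0,0],[0,0,0],[0,0,0],[0,0,0]],"gripper":[0,0,0.7,0.7,0.7,0.7,0.7,0.7,0.7,0.7,0.7,0.7,0.7,0.7]}' 50; python3 -c "
from h import *
go([567.7,88.6,170],-83.5)"
```

```text
time_s: 23.35
ee_pos: [587.4, -338.4, 208.0]
ee_rot: [-179.5, -0.4, -90.0]
wrist_force: [1.1, -0.9, -3.3]
finger_gap: 49.8
off [-427.3   20.1   35. ] dr [-0.008 -0.007 -0.114] rows 8.6 0.8
```

```bash
python3 -m jog '{"offset":[[-15,1,0],[-45,3,0],[-90,5,0],[-140,7,0],[-190,9,0],[-240,12,0],[-290,14,0],[-335,16,5],[-375,18,12],[-405,19,25],[-422,20,33],[-427,20,35],[-427,20,35],[-427,20,35],[-427,20,35]],"dr":[[0,0,0],[0,0,-0.02],[0,0,-0.05],[0,0,-0.08],[0,0,-0.114],[0,0,-0.114],[0,0,-0.114],[0,0,-0.114],[0,0,-0.114],[0,0,-0.114],[0,0,-0.114],[0,0,-0.114],[0,0,-0.114],[0,0,-0.114],[0,0,-0.114]],"gripper":[0.7,0.7,0.7,0.7,0.7,0.7,0.7,0.7,0.7,0.7,0.7,0.7,0.7,0.7,0.7]}'; python3 -m jog '{"offset":[[0,0,20],[0,0,45],[0,0,60],[0,0,68],[0,0,70],[0,0,70],[0,0,70]],"dr":[[0,0,0],[0,0,0],[0,0,0],[0,0,0],[0,0,0],[0,0,0],[0,0,0]],"gripper":[0.7,0.7,0.7,0.7,0.7,0.7,0.7]}'; python3 -c "
from h import *
go([567.7,88.6,88.5],-83.5)
W=cam('wrist');cv2.imwrite('pics/w12.png',W[0][:,:,::-1])
f=W[0].astype(int)
for v in (95,110): print(v,[f[v,u].tolist() for u in range(230,420,6)])
"
```

```text
time_s: 24.85
ee_pos: [565.3, 89.3, 166.4]
ee_rot: [-180.0, -0.0, -83.6]
wrist_force: [1.1, -1.0, -3.8]
finger_gap: 49.3
time_s: 25.55
ee_pos: [565.9, 90.3, 97.2]
ee_rot: [-179.9, -0.0, -83.5]
wrist_force: [-0.1, -0.1, -4.0]
finger_gap: 49.6
off [ 1.9 -1.6  8.7] dr [-0.002 -0.001  0.   ] rows 0.2 0.0
95 [[63, 55, 48], [62, 55, 48], [68, 60, 52], [74, 65, 55], [72, 64, 55], [63, 57, 50], [57, 51, 44], [58, 53, 46], [60, 52, 46], [60, 54, 47], [62, 55, 47], [65, 56, 49], [68, 58, 51], [83, 73, 63], [105, 94, 79], [98, 84, 70], [98, 84, 69], [97, 82, 68], [95, 80, 67], [92, 78, 65], [85, 72, 60], [79, 67, 56], [80, 69, 57], [84, 71, 60], [77, 66, 57], [75, 64, 55], [83, 72, 60], [96, 82, 68], [101, 85, 71], [95, 80, 67], [91, 78, 66], [75, 65, 55]]
110 [[81, 69, 59], [68, 59, 51], [66, 58, 50], [62, 55, 49], [57, 53, 46], [56, 49, 45], [64, 58, 50], [71, 62, 53], [73, 63, 54], [66, 58, 50], [71, 62, 53], [73, 64, 54], [77, 66, 56], [82, 69, 59], [95, 80, 67], [105, 87, 72], [104, 87, 72], [94, 79, 65], [82, 70, 58], [84, 71, 60], [82, 69, 59], [79, 67, 58], [70, 61, 52], [66, 58, 49], [65, 58, 50], [65, 58, 50], [63, 56, 49], [66, 58, 49], [114, 102, 88], [81, 69, 58], [80, 69, 57], [70, 60, 53]]
```

Lower, with the force as the check.

```bash
python3 -m jog '{"offset":[[1.5,-1.5,3],[1.5,-1.5,6],[1.5,-1.5,7.5],[1.5,-1.5,8.5],[1.5,-1.5,9],[1.5,-1.5,9]],"dr":[[0,0,0],[0,0,0],[0,0,0],[0,0,0],[0,0,0],[0,0,0]],"gripper":[0.7,0.7,0.7,0.7,0.7,0.7]}'
```

```text
time_s: 26.2
ee_pos: [566.5, 89.1, 87.0]
ee_rot: [180.0, -0.0, -83.5]
wrist_force: [-0.6, -0.1, -3.9]
finger_gap: 49.8
```

```bash
python3 -m jog '{"offset":[[0,0,0.5],[0,0,1],[0,0,1]],"dr":[[0,0,0],[0,0,0],[0,0,0]],"gripper":[0.7,0.7,0.7]}'
```

```text
time_s: 26.5
ee_pos: [566.7, 89.1, 86.2]
ee_rot: [-180.0, -0.0, -83.5]
wrist_force: [-0.5, 0.3, -3.7]
finger_gap: 49.6
```

```bash
python3 -m jog '{"offset":[[0,0,0.5],[0,0,1],[0,0,1]],"dr":[[0,0,0],[0,0,0],[0,0,0]],"gripper":[0.7,0.7,0.7]}'; python3 -c "
from h import *
print(r.state()['ee_pos'],r.state()['wrist_force'])"
```

```text
time_s: 26.8
ee_pos: [566.8, 89.1, 86.2]
ee_rot: [180.0, -0.0, -83.5]
wrist_force: [-4.4, -0.6, 6.2]
finger_gap: 49.7
[566.75275557  89.07195587  86.18370194] [-4.40725841 -0.55064378  6.23758969]
```

```bash
python3 -m jog '{"offset":[[0,0,0],[0,0,0],[0,0,0],[0,0,-10],[0,0,-50],[0,0,-100],[0,0,-140],[0,0,-140]],"dr":[[0,0,0],[0,0,0],[0,0,0],[0,0,0],[0,0,0],[0,0,0],[0,0,0],[0,0,0]],"gripper":[0.35,0.35,0.35,0.35,0.2,0,0,0]}'; python3 -c "
from h import *
import pickle
W=cam('wrist');pickle.dump(W,open('w13.pkl','wb'));cv2.imwrite('pics/w13.png',W[0][:,:,::-1])
h=cv2.cvtColor(W[0],cv2.COLOR_RGB2HSV); a,b=proj(W,[567.7,88.6,32]).astype(int); print(a,b,h[b-40,a],[ (v,W[0][v,a].tolist()) for v in range(b-70,b+20,6)])
print([ (u,W[0][b-40,u].tolist()) for u in range(a-55,a+55,6)])
go([582,-337.5,200],-93.6)"
```

```text
time_s: 27.6
ee_pos: [570.7, 89.3, 233.7]
ee_rot: [-179.2, -0.1, -83.5]
wrist_force: [1.3, 0.2, 1.3]
finger_gap: 81.0
316 192 [ 13 102 247] [(122, [247, 218, 156]), (128, [232, 174, 125]), (134, [212, 139, 105]), (140, [247, 189, 146]), (146, [246, 187, 145]), (152, [247, 190, 148]), (158, [246, 188, 146]), (164, [246, 186, 144]), (170, [246, 187, 145]), (176, [247, 191, 148]), (182, [247, 192, 149]), (188, [247, 190, 147]), (194, [247, 191, 148]), (200, [247, 189, 147]), (206, [247, 191, 148])]
[(261, [168, 142, 118]), (267, [171, 144, 121]), (273, [181, 151, 126]), (279, [178, 148, 122]), (285, [235, 180, 128]), (291, [245, 203, 146]), (297, [247, 193, 149]), (303, [246, 189, 146]), (309, [247, 190, 147]), (315, [246, 189, 147]), (321, [247, 190, 147]), (327, [246, 186, 144]), (333, [246, 188, 146]), (339, [242, 167, 129]), (345, [232, 174, 125]), (351, [248, 221, 159]), (357, [133, 113, 95]), (363, [130, 110, 92]), (369, [134, 115, 97])]
off [425.3  35.9  30.4] dr [-0.009 -0.     0.177] rows 8.6 1.2
```

```bash
python3 -m jog '{"offset":[[30,3,0],[80,7,0],[130,11,0],[180,15,0],[230,20,0],[280,25,0],[330,30,0],[375,40,0],[405,45,0],[420,46,0],[425,46,0],[425,46,0],[425,46,0],[425,46,0]],"dr":[[0,0,0],[0,0,0.03],[0,0,0.06],[0,0,0.1],[0,0,0.14],[0,0,0.177],[0,0,0.177],[0,0,0.177],[0,0,0.177],[0,0,0.177],[0,0,0.177],[0,0,0.177],[0,0,0.177],[0,0,0.177]],"gripper":[0,0,0,0,0,0,0,0,0,0,0,0,0,0]}';  python3 -c "
from h import *
import pickle
W=cam('wrist');pickle.dump(W,open('w14.pkl','wb'));cv2.imwrite('pics/w14.png',W[0][:,:,::-1])
h=cv2.cvtColor(W[0],cv2.COLOR_RGB2HSV)
print(r.state()['ee_pos'])
def rect(c,a,l,w,z):
  a=np.radians(a);return np.array([proj(W,[c[0]+x*np.cos(a)-y*np.sin(a),c[1]+x*np.sin(a)+y*np.cos(a),z]) for x,y in ((l,w),(l,-w),(-l,-w),(-l,w))])
q=rect((582.8,-337.7),-3.6,75,25,25);print(q.round(1))
m=((h[...,1]<60)&(h[...,2]<200)).astype(np.uint8);box=np.zeros_like(m);cv2.fillConvexPoly(box,(q+np.sign(q-q.mean(0))*15).astype(int),1);m&=box;m[235:]=0
m=cv2.morphologyEx(m,cv2.MORPH_CLOSE,np.ones((7,7)));m=cv2.morphologyEx(m,cv2.MORPH_OPEN,np.ones((5,5)))
n,l,st,ce=cv2.connectedComponentsWithStats(m);k=1+st[1:,4].argmax();print(st[k])
c=cv2.minAreaRect(np.argwhere(l==k)[:,::-1].astype(np.float32));B=cv2.boxPoints(c);print(B,[px(W,*p,25).round(1) for p in B])
for v in (100,140,180): 
  u=np.where(l[v]==k)[0]; 
  if len(u): print(v,u.min(),u.max(),px(W,u.min(),v,25).round(1),px(W,u.max(),v,25).round(1))
"
```

```text
time_s: 29.05
ee_pos: [569.6, -336.6, 225.2]
ee_rot: [180.0, 0.0, -93.5]
wrist_force: [1.0, 0.1, 0.2]
finger_gap: 87.3
[ 569.62586185 -336.83283788  225.37087444]
[[292.1 101.8]
 [342.8 101.9]
 [339.1 240.3]
 [295.3 240.2]]
[ 279  100   77  135 7763]
[[278.99997 233.99997]
 [278.99997 100.     ]
 [354.99997 100.     ]
 [354.99997 233.99997]] [array([ 518.4, -290.2,   25. ]), array([ 661.7, -304.8,   25. ]), array([ 657.1, -379.3,   25. ]), array([ 513.2, -376.2,   25. ])]
100 294 313 [ 660.8 -319.5   25. ] [ 659.7 -338.1   25. ]
140 294 341 [ 622.1 -316.2   25. ] [ 619.2 -364.2   25. ]
180 295 341 [ 580.1 -313.6   25. ] [ 577.1 -362.7   25. ]
```

```bash
python3 -c "
from h import *
go([583.5,-338.2,81],-93.5)"
python3 -m jog '{"offset":[[0.5,-14,40],[0.5,-14,85],[0.5,-14,120],[0.5,-14,136],[0.5,-14,141],[0.5,-14,141],[0.5,-14,141],[0.5,-14,141],[0.5,-14,141]],"dr":[[0,0,0],[0,0,0],[0,0,0],[0,0,0],[0,0,0],[0,0,0],[0,0,0],[0,0,0],[0,0,0]],"gripper":[0,0,0,0,0,0,0,0,0]}'; python3 -c "
from h import *
go([583.5,-338.2,81],-93.5)"
```

```text
off [  0.5 -13.9 144.4] dr [-0. -0. -0.] rows 2.9 0.0
time_s: 30.0
ee_pos: [584.0, -340.5, 86.2]
ee_rot: [-179.9, -0.1, -93.6]
wrist_force: [0.7, -0.6, -0.2]
finger_gap: 87.1
off [-2.3  0.6  5.2] dr [-0.003 -0.002 -0.002] rows 0.1 0.0
```

```bash
python3 -m jog '{"offset":[[-2,0.5,4],[-2,0.5,4.5],[-2,0.5,4.5],[-2,0.5,4.5],[-2,0.5,4.5],[-2,0.5,4.5],[-2,0.5,4.5],[-2,0.5,4.5],[-2,0.5,4.5]],"dr":[[0,0,0],[0,0,0],[0,0,0],[0,0,0],[0,0,0],[0,0,0],[0,0,0],[0,0,0],[0,0,0]],"gripper":[0,0,0,0.7,0.7,0.7,0.7,0.7,0.7]}' 55;  python3 -m jog '{"offset":[[0,0,-5],[0,0,-25],[0,0,-60],[0,0,-100],[0,0,-125],[0,0,-125],[0,0,-125]],"dr":[[0,0,0],[0,0,0],[0,0,0],[0,0,0],[0,0,0],[0,0,0],[0,0,0]],"gripper":[0.7,0.7,0.7,0.7,0.7,0.7,0.7]}'; python3 -c "
from h import *
go([573.2,-49.8,170],-83.4)"
```

```text
time_s: 30.9
ee_pos: [582.7, -337.8, 79.8]
ee_rot: [-180.0, -0.0, -93.6]
wrist_force: [0.0, -0.1, 0.1]
finger_gap: 49.8
time_s: 31.6
ee_pos: [582.4, -337.5, 204.0]
ee_rot: [180.0, 0.0, -93.6]
wrist_force: [-0.6, -0.2, -5.2]
finger_gap: 49.4
off [-286.5   27.3   34. ] dr [ 0.001  0.    -0.178] rows 5.8 1.2
```

```bash
python3 -m jog '{"offset":[[-15,1,0],[-45,4,0],[-90,9,0],[-140,13,0],[-190,18,0],[-235,22,5],[-265,25,15],[-281,27,25],[-286.5,27.3,34],[-286.5,27.3,34],[-286.5,27.3,34],[-286.5,27.3,34],[-286.5,27.3,34]],"dr":[[0,0,0],[0,0,-0.03],[0,0,-0.06],[0,0,-0.1],[0,0,-0.14],[0,0,-0.178],[0,0,-0.178],[0,0,-0.178],[0,0,-0.178],[0,0,-0.178],[0,0,-0.178],[0,0,-0.178],[0,0,-0.178]],"gripper":[0.7,0.7,0.7,0.7,0.7,0.7,0.7,0.7,0.7,0.7,0.7,0.7,0.7]}'; python3 -m jog '{"offset":[[0,0,20],[0,0,45],[0,0,60],[0,0,68],[0,0,70],[0,0,70],[0,0,70],[0,0,70]],"dr":[[0,0,0],[0,0,0],[0,0,0],[0,0,0],[0,0,0],[0,0,0],[0,0,0],[0,0,0]],"gripper":[0.7,0.7,0.7,0.7,0.7,0.7,0.7,0.7]}'; python3 -c "
from h import *
go([573.2,-49.8,88],-83.4)
"
```

```text
time_s: 32.9
ee_pos: [574.1, -51.4, 171.3]
ee_rot: [-179.9, -0.1, -83.5]
wrist_force: [0.3, -0.3, -4.7]
finger_gap: 49.8
time_s: 33.7
ee_pos: [574.4, -50.2, 101.8]
ee_rot: [-179.9, -0.1, -83.4]
wrist_force: [0.2, -0.4, -4.4]
finger_gap: 49.3
off [-0.6  1.1 13.8] dr [-0.002 -0.001 -0.   ] rows 0.3 0.0
```

```bash
python3 -m jog '{"offset":[[-0.5,1,4],[-0.5,1,8],[-0.5,1,11],[-0.5,1,13],[-0.5,1,14],[-0.5,1,14]],"dr":[[0,0,0],[0,0,0],[0,0,0],[0,0,0],[0,0,0],[0,0,0]],"gripper":[0.7,0.7,0.7,0.7,0.7,0.7]}'; python3 -m jog '{"offset":[[0,0,0.5],[0,0,1],[0,0,1]],"dr":[[0,0,0],[0,0,0],[0,0,0]],"gripper":[0.7,0.7,0.7]}'
```

```text
time_s: 34.3
ee_pos: [572.5, -49.7, 86.8]
ee_rot: [180.0, -0.0, -83.4]
wrist_force: [-2.0, 0.3, -1.7]
finger_gap: 49.8
time_s: 34.6
ee_pos: [572.5, -49.7, 86.8]
ee_rot: [180.0, -0.0, -83.4]
wrist_force: [-6.5, 1.9, 7.9]
finger_gap: 49.7
```

Contact at the expected 86.8 mm. Release, rise, and look at all four places in one mosaic.

```bash
python3 -m jog '{"offset":[[0,0,0],[0,0,0],[0,0,0],[0,0,-10],[0,0,-50],[0,0,-100],[0,0,-140],[0,0,-180],[0,0,-180],[0,0,-180]],"dr":[[0,0,0],[0,0,0],[0,0,0],[0,0,0],[0,0,0],[0,0,0],[0,0,0],[0,0,0],[0,0,0],[0,0,0]],"gripper":[0.35,0.35,0.35,0.35,0.2,0,0,0,0,0]}'; python3 -c "
from h import *
import pickle
W=cam('wrist');pickle.dump(W,open('w15.pkl','wb'))
M=pickle.load(open('w13.pkl','rb'));P=pickle.load(open('w14.pkl','rb'))
S=cam('scene')
rs=lambda f,x,y,w,h:cv2.resize(f[0][y:y+h,x:x+w,::-1],(400,300),interpolation=cv2.INTER_CUBIC)
a=rs(W,110,40,280,210);b=rs(M,220,110,160,120);c=rs(P,120,70,200,150);d=rs(S,220,145,200,150)
cv2.imwrite('pics/fin.png',np.vstack([np.hstack([a,b]),np.hstack([c,d])]))"
```

```text
time_s: 35.6
ee_pos: [573.3, -49.9, 267.8]
ee_rot: [-179.8, -0.1, -83.4]
wrist_force: [-0.0, 0.1, -0.3]
finger_gap: 86.0
```

View pics/fin.png

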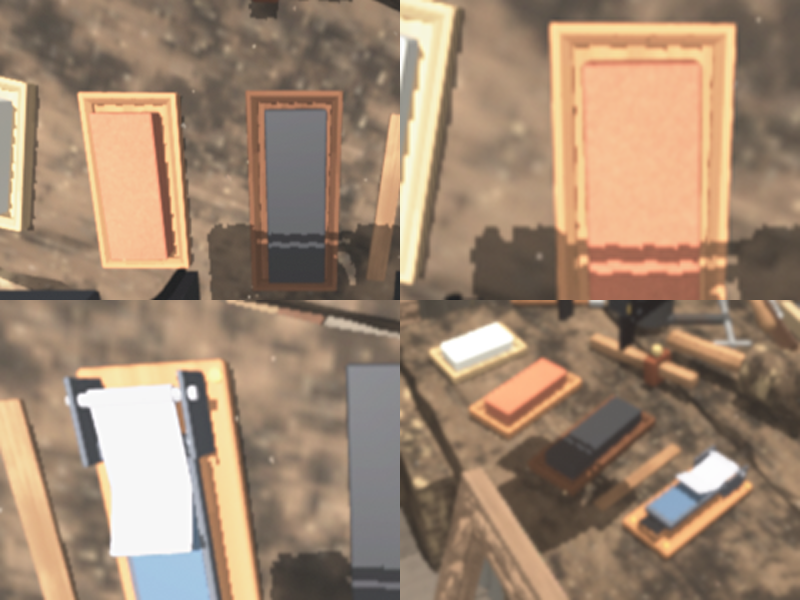

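```bash
python3 -c "
from h import *
import pickle
W=pickle.load(open('w15.pkl','rb'))
f=lambda L,z:np.array([px(W,(x+.5)/1.4286-.5+110,(y+.5)/1.4286-.5+40,z) for x,y in L])
for n,b,s in (('coarse',[(247,91),(343,91),(337,291),(249,290)],[(265,110),(327,110),(322,284),(266,282)]),('medium',[(78,93),(177,93),(189,266),(103,268)],[(90,112),(152,113),(168,258),(105,262)])):
  print(n,(f(s,32).mean(0)-f(b,15).mean(0)).round(1))
print(r.state()['wrist_force']); r.job_done()"
```

```text
coarse [ 0.8 -0.8 17. ]
medium [-0.5  0.4 17. ]
[-0.04218516 -0.23328319  0.1027792 ]
the job is handed in; nothing more can be done
```

The stack is apart, all three stones are in their own bases, and the plate is under the clip. I handed the job in at about 36 s of the 117 s allowed. No verdict was reported.

- **Stones:** In the last pictures each stone lies flat in its own recess. Their centres measure within about 1 mm of their base centres: 0.4 mm for fine, 0.6 mm for medium and 1.1 mm for coarse. All three were set down slowly, with about 10 to 15 N of contact force before release.
- **Plate:** I slid it along the bed under the clip until it stalled with about 23 N of push, which I take to be the stop. Its rear edge measures about 1.5 mm from the home position worked out from the bed end. The clip rests on top of the plate, but I could not read its angle directly.
- **What went wrong:** On the first try at laying the plate down, its front edge came onto the clip lip, with about 51 N at the wrist. I had taken the holder's origin to be the centre of its foot, about 12 mm too far forward. The plate tilted roughly 9° in the grip. I backed off, corrected the position and the tilt, and laid it flat. The 40 N limit is for the arm or the gripper's body; this force came through the held plate.

The clip angle and the exact lengthwise position at the stop are inferred from the pictures and the stall, so they are the least certain checks.

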